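Try the catch of the flip-lid clip box on the patio bench

ROBOT

A 7-joint arm with a two-finger parallel gripper is mounted at the origin on the work surface. World frame = base frame: x ahead of the robot, y to its left, z up, the work surface at z = 0. Lengths are in m, angles in rad, forces in N, time in s.
With the tool pointing down it reaches from about 0.4 to 0.85 m from the base axis. Payload 4.5 kg.
Tool frame: the origin (TCP) lies on the centre line of the jaws, within the pads' length; the fingertips stand 25 mm ahead of it and the grasp point (between the pads) lies 6 mm ahead of it (robot.tips_ahead is the distance from the TCP to the fingertips, in m); z points along the fingers, y is the direction in which the jaws open and shut (so a half turn about z gives the same grasp; the last joint's range is limited). The gripper opens to 88 mm and grips with 3 to 60 N. Pads are 18 mm wide; open, the fingers measure 123 mm over their backs; the gripper's body (75 mm by 187 mm) begins 45 mm behind the grasp point.
Start: joints at [-1.157, 0.689, -0.195, 1.565, 0.157, 0.902, -0.215], TCP at [0.232, 0.58, 0.264] pointing down, gripper open.
Joint ranges: [-3.01, 3.01], [-0.46, 2.08], [-1.47, 1.51], [0.13, 2.56], [-1, 4.14], [0.04, 2.09], [-2.66, 2.66]. Speed limits (rad/s): [2.57, 2.57, 3.14, 3.14, 3.14, 3.14, 3.14].

INTERFACE

Orientations are given as a unit quaternion [w, x, y, z].
In Python, from plant import sense, viewer, robot, models gives the robot as it stands.
- The arm moves only by the tool carry_out, never from a script. Its argument "increments" is a list of rows, each an object of numbers: "x", "y", "z": the shift along the tool's x, y, z in m; "wx", "wy", "wz": the turn, a rotation vector about the tool's x, y, z in rad; "jaw": the gripper command: -1 is fully open, 1 is shut, values between are in proportion. In form: [{"x": .., "y": .., "z": .., "wx": .., "wy": .., "wz": .., "jaw": ..}, ...]. A call has 1 to 20 rows; each row shifts and turns the pose as measured when the row begins, along the tool's axes as they then stand; what a row does not reach is not made up. A row lasts 1/10 s, in which the tool goes at most 50 mm and 8.59 degrees, less where a joint would pass 70% of its speed; a pose out of reach is approached as far as the arm can. A call with a gripper value outside its range is refused whole. The fingers move at their own pace and stop on an object; the grip force is fixed at half the most. Time passes only in rows, so rows that do not move let the fingers close. It gives the time, the measured TCP pose, the force and the opening at its end, in the units of the state.
- sense(): the state, without advancing time (a new reading comes with each control period).
- viewer.get_image(name): name is "side" or "top"; returns the picture (384x512x3 uint8, red, green, blue); there is no depth.
- viewer.calibration(name): a dict with "fx", "fy", "cx", "cy" (pixels), "T" (4x4, takes a point from camera to world coordinates). Camera axes: x right, y down, z forward; pixel columns grow to the right and rows downward; lengths in m; the calibration is good to about 2 mm. A picture is of the moment at which its call begins. calibration takes no time and is no camera call.
- robot.sign_off(): hands the job in, once; it reports no verdict.
Trained networks look in the newest picture that a camera, given by its name, has taken for a name from the list of things; names that differ only in an ending like _2 or _b are one class to them, and where a whole thing is asked for, a point or a joint stands for the part that bears it (a point fixed in the world has none). Each returns a list of dicts, best first, with "score" (0 to 1); they miss things now and then, are a little off and sometimes report something else, mostly with a low value. They report only what shows in the picture. A call takes as long as a camera call.
- models.silhouettes(camera, thing): "region" (384x512 bool, what is visible of it) and "bbox" ([left, top, right, bottom] in pixels, round what is visible of it).
- models.landmark_of(camera, thing): "uv" ([column, row] in pixels: a listed point, or the origin of a listed thing).
The state is a dict: "time": time; "joint_pos": joint angles; "qd": joint speeds; "joint_torque": joint torques, N m; "position": TCP position; "tcp_rot": TCP orientation; "ft_force": force on the tool from outside, world axes, zero at the start; "ft_torque": the same for the moment, N m; "finger_gap": finger opening in m.
Only numpy, scipy, OpenCV 4.12 (cv2) and the standard library are available. Lean on these libraries where they do the work, as an engineer would, in place of code of your own. Each camera call takes 0.05 s, during which the arm holds its last target.

TASK

The plant-clip box has stood outside all winter, so check that its catch still works: press the yellow thumb button on the front of the green box so that the lid springs fully open, let it stand open for a second, then push the lid down until it snaps shut and stays shut. Leave the grey box with the blue button closed.

Things in the scene. Friction and masses are not known exactly. Their poses are not given: they have to be found in the camera images.
- clipbox_button (a point): Top centre of the yellow button pad (30 x 40 mm) on the front of the green box (130 deep, 100 wide, 69 high, fixed): 81 mm above the bench, 35 before the front wall, on a green housing. x: level, towards the hinge at the back; y: across; z: up. Pad sinks 8 mm (2 to 5.5 N); 4 mm frees the lid. Just behind it, 26 mm from its centre, a yellow hook (top 75 mm high) holds the lid: do not press that
- clipbox_lid_push (a point): Where to push the dark green lid: on its outer (upper) face, mid-width, 15 mm from the front edge; moves with it. x: along the lid to the hinge, z: out of that face. Lid 126 x 102 x 8 mm. Hinge: across the box's back, 60.5 mm above the bench, 112 mm from this point along x, 8 mm below the face. Shut, this point is 69 mm above the bench, 50 mm from the button's centre along its x
- clipbox_lid (a joint): Angle of the green lid, rad: 0 shut, 1.0 (57 degrees) fully open, standing up over the box with its outer face to the back and up. Once freed it springs open by itself in half a second and stays open. Pushing it down takes about 1 N at the front edge, and 3 to 5 N more over the last few mm to snap past the hook. Shut and caught it reads 0.00 to 0.02
- sparebox_lid (a joint): Angle of the lid of the other box, same build, grey with a blue button, rad: 0 shut. It stays shut

How it is judged:
On the way, in this order (a step that is already met when the one before it is completed fails the run):
1. the green box's lid has sprung open (at least 0.85 rad) and stands open for half a second (value of joint clipbox_lid above 0.85 rad), for 0.5 s.
2. the green box's lid is pushed shut again (value of joint clipbox_lid below 0.06 rad), for 0.2 s.
At the end, for the whole second after the job is handed in: The green box's lid is shut and held by its catch (within 0.06 rad of shut with nothing touching it), and the grey box's lid is shut (within 0.06 rad) (value of joint each of clipbox_lid, sparebox_lid below 0.06 rad).
It fails at once if the grey box with the blue button springs open (value of joint sparebox_lid above 0.2 rad).
It also fails if it takes over 35 s, if anything falls off the work surface, if the arm or the gripper's body presses on something with over 40 N, if the wrist force passes 120 N, or if a joint passes its speed limit or range.

## Working session

There is one attempt and no reset: what is moved stays moved. The work goes in short steps, Python scripts to look and compute and a tool call to move; the robot and the scene stay as the last step left them, time stands still between calls to the robot, and variables do not carry over. Pictures are saved under pics/ and viewed, and the job is handed in when it is done.

Besides the shell and the picture viewer there is one more tool, called after "Request:" in YAML: its name, and indented under it one key for each argument. carry_out: Moves the arm, as the interface text tells. Its arguments: {"type":"object","properties":{"increments":{"type":"array"}},"required":["increments"]}

```bash
mkdir -p pics
cat > h.py <<'E'
import numpy as np,cv2
from plant import sense,viewer,robot,models
def save(cam,name):
    im=viewer.get_image(cam); cv2.imwrite(f'pics/{name}.png',im[:,:,::-1]); return im
def ray(cam,uv):
    c=viewer.calibration(cam);T=np.array(c['T']);d=np.array([(uv[0]-c['cx'])/c['fx'],(uv[1]-c['cy'])/c['fy'],1.])
    d=T[:3,:3]@d; return T[:3,3],d/np.linalg.norm(d)
def tri(a,b):
    A=np.zeros((3,3));B=np.zeros(3)
    for o,d in(a,b):
        P=np.eye(3)-np.outer(d,d);A+=P;B+=P@o
    p=np.linalg.solve(A,B);return p,[np.linalg.norm((np.eye(3)-np.outer(d,d))@(p-o)) for o,d in(a,b)]
def atz(r,z):
    o,d=r;return o+d*(z-o[2])/d[2]
E
python3 - <<'E'
from h import *
np.set_printoptions(precision=4,suppress=True)
R={}
for c in('side','top'):
    save(c,c+'0')
    print(c,np.array(viewer.calibration(c)['T'])[:3])
    for t in('clipbox_button','clipbox_lid_push'):
        r=models.landmark_of(c,t);R[c,t]=r
        for q in r:print(t,q['score'],np.array(q['uv']),atz(ray(c,q['uv']),.081 if 'button' in t else .069))
for t in('clipbox_button','clipbox_lid_push'):
    for a in R['side',t]:
        for b in R['top',t]:print(t,tri(ray('side',a['uv']),ray('top',b['uv'])))
s=sense();print(s)
E
```

```text
side [[ 0.8914 -0.3568  0.2795  0.3645]
 [-0.4532 -0.6995  0.5526 -0.4286]
 [-0.0017 -0.6192 -0.7852  0.6819]]
clipbox_button 0.96 [267.4 303. ] [ 0.496  -0.2148  0.081 ]
clipbox_lid_push 0.56 [289. 281.] [ 0.5491 -0.193   0.069 ]
top [[ 0.0188 -0.9882  0.1519  0.4099]
 [-0.9998 -0.0176  0.0093 -0.0403]
 [-0.0065 -0.1521 -0.9883  0.9367]]
clipbox_button 0.53 [339.2 215.1] [ 0.4984 -0.214   0.081 ]
clipbox_lid_push 0.91 [328.5 196.1] [ 0.5426 -0.1926  0.069 ]
clipbox_button (array([ 0.4975, -0.2142,  0.0788]), [np.float64(0.001091606617943744), np.float64(0.0010916066179437569)])
clipbox_lid_push (array([ 0.5454, -0.1932,  0.071 ]), [np.float64(0.0031387187215246195), np.float64(0.0031387187215245853)])
{'time': 0.3, 'joint_pos': array([-1.1572,  0.6894, -0.1946,  1.5656,  0.1573,  0.9025, -0.2151]), 'qd': array([-0.0002, -0.0013,  0.0006, -0.0026, -0.0001, -0.0012, -0.0029]), 'joint_torque': array([  0.0016, -52.6978,  -1.2643, -15.3404,  -0.052 ,   0.0034,
         0.0001]), 'position': array([0.2316, 0.5803, 0.2635]), 'tcp_rot': array([-0.    ,  0.1887,  0.982 , -0.0003]), 'ft_force': array([-0.4678,  0.6241,  0.1627]), 'ft_torque': array([ 0.0097,  0.05  , -0.019 ]), 'finger_gap': 0.08839303736982107}
```

View pics/side0.png

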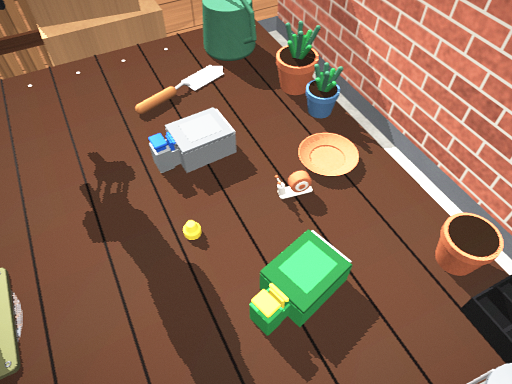

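View pics/top0.png

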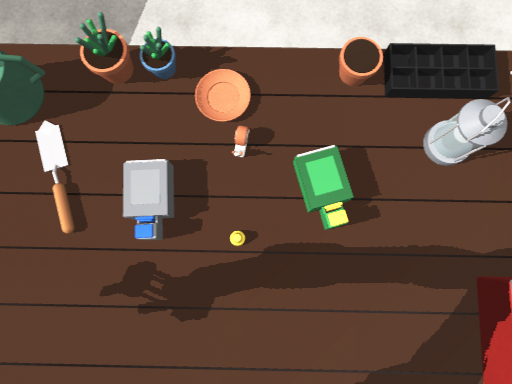

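```bash
python3 - <<'E'
from h import *
np.set_printoptions(precision=4,suppress=True)
for c in('side','top'):
    viewer.get_image(c)
    for t in('clipbox_lid','sparebox_lid'):
        for r in models.silhouettes(c,t):
            m=r['region'].astype(np.uint8);cs=max(cv2.findContours(m,0,2)[0],key=cv2.contourArea)[:,0]
            w=np.array([atz(ray(c,p),.069)[:2] for p in cs],np.float32)
            print(c,t,r['score'],r['bbox'],cv2.minAreaRect(w*1000), cv2.boxPoints(cv2.minAreaRect(w*1000)).tolist())
# yellow pad / bright lid panel
im=cv2.imread('pics/top0.png');hsv=cv2.cvtColor(im,cv2.COLOR_BGR2HSV)
m=((hsv[...,0]>40)&(hsv[...,0]<80)&(hsv[...,1]>120)&(hsv[...,2]>170)).astype(np.uint8)
cs=max(cv2.findContours(m,0,2)[0],key=cv2.contourArea)[:,0]
w=np.array([atz(ray('top',p),.069)[:2] for p in cs],np.float32);print('panel',cv2.minAreaRect(w*1000))
E
python3 -c "
import cv2
for n,b in(('top0',(280,130,370,240)),('side0',(235,220,365,345))):
  i=cv2.imread('pics/%s.png'%n)[b[1]:b[3],b[0]:b[2]];cv2.imwrite('pics/%s_z.png'%n,cv2.resize(i,None,fx=4.5,fy=4.5,interpolation=2))"
```

```text
side clipbox_lid 0.78 [257.3, 233.8, 354.2, 313.7] ((588.5684204101562, -183.70016479492188), (131.34381103515625, 101.82318878173828), 16.603744506835938) [[511.08673095703125, -153.67718505859375], [540.1828002929688, -251.2547607421875], [666.0501098632812, -213.72314453125], [636.9540405273438, -116.14556884765625]]
side sparebox_lid 0.96 [162.8, 108.0, 237.4, 152.7] ((554.58837890625, 223.71343994140625), (132.77188110351562, 108.28141784667969), 4.382789611816406) [[484.2591857910156, 272.6226501464844], [492.5339660644531, 164.65786743164062], [624.9176025390625, 174.80422973632812], [616.642822265625, 282.7690124511719]]
top clipbox_lid 0.58 [295.4, 144.2, 354.6, 209.3] ((589.1836547851562, -182.9426727294922), (133.1455841064453, 103.014404296875), 16.84307861328125) [[510.5423889160156, -152.93460083007812], [540.3909912109375, -251.52987670898438], [667.824951171875, -212.95074462890625], [637.976318359375, -114.35546875]]
top sparebox_lid 0.73 [126.3, 161.0, 173.2, 217.6] ((555.9737548828125, 224.96697998046875), (133.44375610351562, 100.86566162109375), 4.1165900230407715) [[485.80364990234375, 270.47998046875], [493.04437255859375, 169.87454223632812], [626.1438598632812, 179.4539794921875], [618.9031372070312, 280.0594177246094]]
panel ((591.160888671875, -181.64932250976562), (81.24861145019531, 68.8243179321289), 17.057842254638672)
```

View pics/top0_z.png

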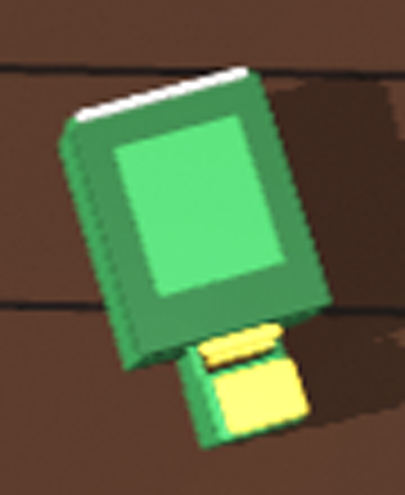

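Request:
carry_out:
  increments:
    - {"x": -0.03,"y": -0.014,"jaw": 1}
    - {"x": -0.03,"y": -0.014,"jaw": 1}
    - {"x": -0.03,"y": -0.014,"jaw": 1}
    - {"x": -0.03,"y": -0.014,"jaw": 1}
    - {"x": -0.03,"y": -0.014,"jaw": 1}
    - {"x": -0.03,"y": -0.014,"jaw": 1}
    - {"x": -0.03,"y": -0.014,"jaw": 1}
    - {"x": -0.03,"y": -0.014,"jaw": 1}
    - {"x": -0.03,"y": -0.014,"jaw": 1}
    - {"x": -0.03,"y": -0.014,"jaw": 1}
    - {"x": -0.03,"y": -0.014,"jaw": 1}
    - {"x": -0.03,"y": -0.014,"jaw": 1}

```text
$.increments[0]: bad value
```

Request:
carry_out:
  increments:
    - {"x": -0.03,"y": -0.014,"z": 0.0,"wx": 0.0,"wy": 0.0,"wz": 0.0,"jaw": 1.0}
    - {"x": -0.03,"y": -0.014,"z": 0.0,"wx": 0.0,"wy": 0.0,"wz": 0.0,"jaw": 1.0}
    - {"x": -0.03,"y": -0.014,"z": 0.0,"wx": 0.0,"wy": 0.0,"wz": 0.0,"jaw": 1.0}
    - {"x": -0.03,"y": -0.014,"z": 0.0,"wx": 0.0,"wy": 0.0,"wz": 0.0,"jaw": 1.0}
    - {"x": -0.03,"y": -0.014,"z": 0.0,"wx": 0.0,"wy": 0.0,"wz": 0.0,"jaw": 1.0}
    - {"x": -0.03,"y": -0.014,"z": 0.0,"wx": 0.0,"wy": 0.0,"wz": 0.0,"jaw": 1.0}
    - {"x": -0.03,"y": -0.014,"z": 0.0,"wx": 0.0,"wy": 0.0,"wz": 0.0,"jaw": 1.0}
    - {"x": -0.03,"y": -0.014,"z": 0.0,"wx": 0.0,"wy": 0.0,"wz": 0.0,"jaw": 1.0}

```text
time: 1.4
position: [0.4145, 0.3876, 0.2631]
tcp_rot: [-0.002, 0.182, 0.983, 0.003]
ft_force: [1.1, 0.6, -0.3]
finger_gap: 0.0258
```

Request:
carry_out:
  increments:
    - {"x": -0.02,"y": -0.038,"z": 0.0,"wx": 0.0,"wy": 0.0,"wz": 0.0,"jaw": 1.0}
    - {"x": -0.02,"y": -0.038,"z": 0.0,"wx": 0.0,"wy": 0.0,"wz": 0.0,"jaw": 1.0}
    - {"x": -0.02,"y": -0.038,"z": 0.0,"wx": 0.0,"wy": 0.0,"wz": 0.0,"jaw": 1.0}
    - {"x": -0.02,"y": -0.038,"z": 0.0,"wx": 0.0,"wy": 0.0,"wz": 0.0,"jaw": 1.0}
    - {"x": -0.02,"y": -0.038,"z": 0.0,"wx": 0.0,"wy": 0.0,"wz": 0.0,"jaw": 1.0}
    - {"x": -0.02,"y": -0.038,"z": 0.0,"wx": 0.0,"wy": 0.0,"wz": 0.0,"jaw": 1.0}
    - {"x": -0.02,"y": -0.038,"z": 0.0,"wx": 0.0,"wy": 0.0,"wz": 0.0,"jaw": 1.0}
    - {"x": -0.02,"y": -0.038,"z": 0.0,"wx": 0.0,"wy": 0.0,"wz": 0.0,"jaw": 1.0}
    - {"x": -0.02,"y": -0.038,"z": 0.0,"wx": 0.0,"wy": 0.0,"wz": 0.0,"jaw": 1.0}
    - {"x": -0.02,"y": -0.038,"z": 0.0,"wx": 0.0,"wy": 0.0,"wz": 0.0,"jaw": 1.0}
    - {"x": -0.02,"y": -0.038,"z": 0.0,"wx": 0.0,"wy": 0.0,"wz": 0.0,"jaw": 1.0}
    - {"x": -0.02,"y": -0.038,"z": 0.0,"wx": 0.0,"wy": 0.0,"wz": 0.0,"jaw": 1.0}
    - {"x": 0.0,"y": 0.0,"z": 0.0,"wx": 0.0,"wy": 0.0,"wz": -0.14,"jaw": 1.0}
    - {"x": 0.0,"y": 0.0,"z": 0.0,"wx": 0.0,"wy": 0.0,"wz": -0.14,"jaw": 1.0}
    - {"x": 0.0,"y": 0.0,"z": 0.0,"wx": 0.0,"wy": 0.0,"wz": -0.14,"jaw": 1.0}
    - {"x": 0.0,"y": 0.0,"z": 0.0,"wx": 0.0,"wy": 0.0,"wz": -0.14,"jaw": 1.0}
    - {"x": 0.0,"y": 0.0,"z": 0.0,"wx": 0.0,"wy": 0.0,"wz": -0.11,"jaw": 1.0}

```text
time: 3.1
position: [0.4808, -0.1529, 0.2604]
tcp_rot: [0.006, -0.155, 0.988, 0.002]
ft_force: [-0.4, 0.2, 0.4]
finger_gap: 0.0005
```

```bash
cat > d.py <<'E'
from h import *
import sys
from scipy.spatial.transform import Rotation as Ro
np.set_printoptions(precision=4,suppress=True)
s=sense();q=s['tcp_rot'];R=Ro.from_quat([q[1],q[2],q[3],q[0]])
M=R.as_matrix();tgt=np.array(list(map(float,sys.argv[1:4])))
th=.293;ux=np.array([np.cos(th),np.sin(th),0])
G=np.stack([-ux,np.cross([0,0,-1],-ux),[0,0,-1]],1)
print('t',s['time'],'pos',s['position'],'F',s['ft_force'],'gap',s['finger_gap'])
print('shift',M.T@(tgt-s['position']),'rot',(R.inv()*Ro.from_matrix(G)).as_rotvec(),'tips_ahead',robot.tips_ahead,s['joint_pos'])
E
python3 d.py .493 -.213 .120
```

```text
t 3.1 pos [ 0.4808 -0.1529  0.2604] F [-0.3995  0.1748  0.4035] gap 0.000537711168306412
shift [ 0.0086 -0.0612  0.1402] rot [0.0018 0.0128 0.0182] tips_ahead 0.025 [ 0.5464  0.5697 -0.5122  1.9251  0.3945  0.7353  1.6899]
```

Request:
carry_out:
  increments:
    - {"x": 0.003,"y": -0.02,"z": 0.04,"wx": 0.0,"wy": 0.006,"wz": 0.009,"jaw": 1.0}
    - {"x": 0.003,"y": -0.02,"z": 0.04,"wx": 0.0,"wy": 0.006,"wz": 0.009,"jaw": 1.0}
    - {"x": 0.003,"y": -0.021,"z": 0.03,"wx": 0.0,"wy": 0.0,"wz": 0.0,"jaw": 1.0}
    - {"x": 0.0,"y": 0.0,"z": 0.015,"wx": 0.0,"wy": 0.0,"wz": 0.0,"jaw": 1.0}
    - {"x": 0.0,"y": 0.0,"z": 0.0,"wx": 0.0,"wy": 0.0,"wz": 0.0,"jaw": 1.0}

```text
time: 3.6
position: [0.4952, -0.2164, 0.133]
tcp_rot: [0.004, -0.147, 0.989, -0.001]
ft_force: [0.5, 0.9, 0.2]
finger_gap: 0.0006
```

```bash
python3 d.py .493 -.213 .120; python3 -c "
from h import *
i=save('side','side1')
cv2.imwrite('pics/side1_z.png',cv2.resize(i[200:350,200:370,::-1],None,fx=4,fy=4))"
```

```text
t 3.6 pos [ 0.4952 -0.2164  0.133 ] F [0.486  0.9378 0.2474] gap 0.0006187766875605287
shift [0.0013 0.004  0.013 ] rot [-0.0022  0.0079  0.002 ] tips_ahead 0.025 [ 0.5497  0.7963 -0.3709  1.9308  0.556   0.5079  1.6546]
```

View pics/side1_z.png

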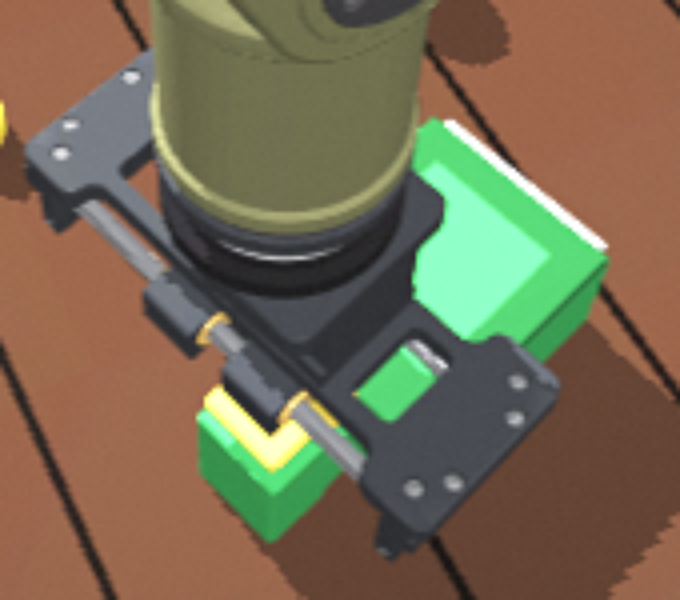

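Request:
carry_out:
  increments:
    - {"x": 0.004,"y": 0.003,"z": 0.013,"wx": 0.0,"wy": 0.008,"wz": 0.0,"jaw": 1.0}
    - {"x": 0.0,"y": 0.0,"z": 0.01,"wx": 0.0,"wy": 0.0,"wz": 0.0,"jaw": 1.0}
    - {"x": 0.0,"y": 0.0,"z": 0.005,"wx": 0.0,"wy": 0.0,"wz": 0.0,"jaw": 1.0}

```text
time: 3.95
position: [0.4927, -0.2147, 0.107]
tcp_rot: [0.003, -0.147, 0.989, -0.003]
ft_force: [0.0, 0.0, 0.9]
finger_gap: 0.0003
```

Request:
carry_out:
  increments:
    - {"x": 0.0,"y": 0.0,"z": 0.005,"wx": 0.0,"wy": 0.0,"wz": 0.0,"jaw": 1.0}
    - {"x": 0.0,"y": 0.0,"z": 0.004,"wx": 0.0,"wy": 0.0,"wz": 0.0,"jaw": 1.0}
    - {"x": 0.0,"y": 0.0,"z": 0.001,"wx": 0.0,"wy": 0.0,"wz": 0.0,"jaw": 1.0}

```text
time: 4.25
position: [0.4928, -0.2146, 0.0983]
tcp_rot: [0.003, -0.148, 0.989, -0.004]
ft_force: [-3.4, 1.3, 19.5]
finger_gap: 0.0006
```

```bash
python3 -c "
from h import *
i=save('side','side2')
cv2.imwrite('pics/side2_z.png',cv2.resize(i[200:350,200:370,::-1],None,fx=4,fy=4))"
```

```text
(no output)
```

View pics/side2_z.png

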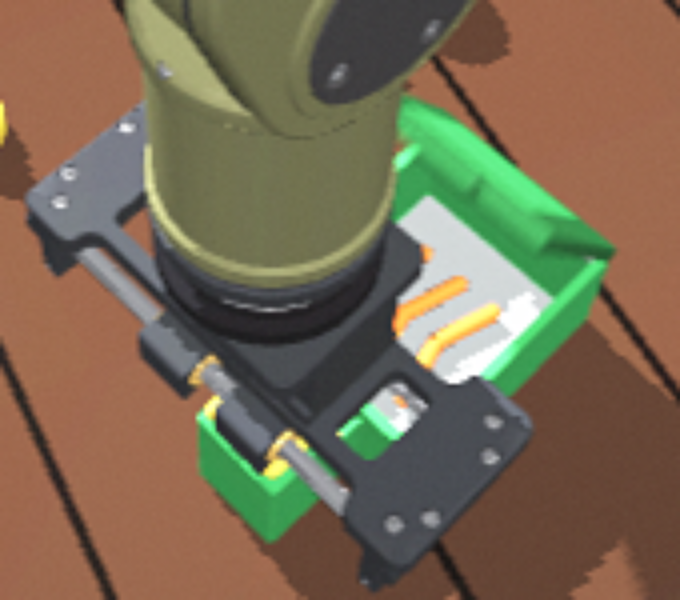

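Request:
carry_out:
  increments:
    - {"x": 0.0,"y": 0.0,"z": -0.015,"wx": 0.0,"wy": 0.0,"wz": 0.0,"jaw": 1.0}
    - {"x": 0.005,"y": 0.0,"z": -0.03,"wx": 0.0,"wy": 0.0,"wz": 0.0,"jaw": 1.0}
    - {"x": 0.005,"y": 0.0,"z": -0.04,"wx": 0.0,"wy": 0.0,"wz": 0.0,"jaw": 1.0}
    - {"x": 0.0,"y": 0.0,"z": -0.04,"wx": 0.0,"wy": 0.0,"wz": 0.0,"jaw": 1.0}
    - {"x": 0.0,"y": 0.0,"z": -0.04,"wx": 0.0,"wy": 0.0,"wz": 0.0,"jaw": 1.0}
    - {"x": 0.0,"y": 0.0,"z": -0.02,"wx": 0.0,"wy": 0.0,"wz": 0.0,"jaw": 1.0}
    - {"x": 0.0,"y": 0.0,"z": 0.0,"wx": 0.0,"wy": 0.0,"wz": 0.0,"jaw": 1.0}
    - {"x": 0.0,"y": 0.0,"z": 0.0,"wx": 0.0,"wy": 0.0,"wz": 0.0,"jaw": 1.0}
    - {"x": 0.0,"y": 0.0,"z": 0.0,"wx": 0.0,"wy": 0.0,"wz": 0.0,"jaw": 1.0}

```text
time: 5.2
position: [0.4827, -0.2151, 0.2894]
tcp_rot: [0.005, -0.149, 0.989, -0.004]
ft_force: [-0.7, -0.3, 0.8]
finger_gap: 0.0004
```

```bash
python3 -c "
from h import *
for c in('side','top'):
  i=save(c,c+'3')
  for r in models.landmark_of(c,'clipbox_lid_push'):print(c,r['score'],r['uv'],atz(ray(c,r['uv']),.159))
"; python3 d.py .624 -.174 .265
```

```text
side 0.6 [316.7, 236.9] [ 0.59739862 -0.1829779   0.159     ]
top 0.95 [327.1, 163.4] [ 0.59717918 -0.17455982  0.159     ]
t 5.4 pos [ 0.4826 -0.215   0.2893] F [-0.7078 -0.1931 -0.3337] gap 0.00045632314345040906
shift [-0.147  -0.0023  0.0254] rot [-0.009   0.0073  0.0063] tips_ahead 0.025 [ 0.6663  0.5625 -0.5384  1.8237  0.3796  0.8475  1.8135]
```

View pics/side3.png

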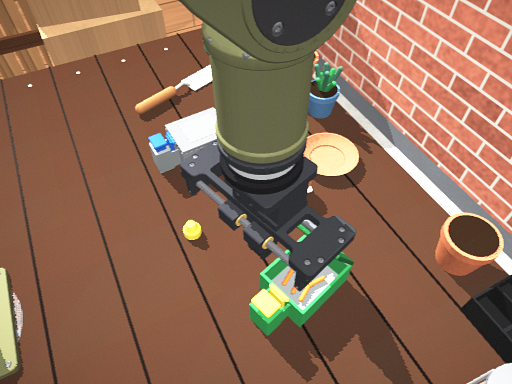

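View pics/top3.png

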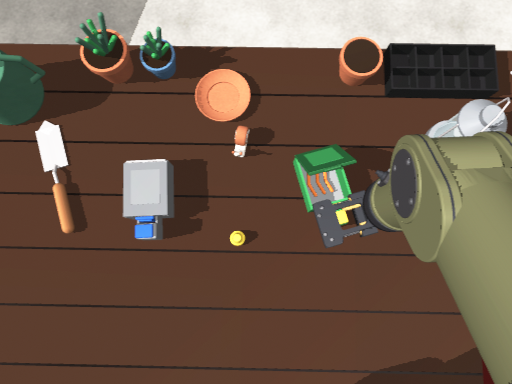

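Request:
carry_out:
  increments:
    - {"x": -0.03,"y": 0.0,"z": 0.0,"wx": -0.009,"wy": 0.007,"wz": 0.006,"jaw": 1.0}
    - {"x": -0.04,"y": 0.0,"z": 0.0,"wx": 0.0,"wy": 0.0,"wz": 0.0,"jaw": 1.0}
    - {"x": -0.04,"y": 0.0,"z": 0.0,"wx": 0.0,"wy": 0.0,"wz": 0.0,"jaw": 1.0}
    - {"x": -0.037,"y": 0.0,"z": 0.0,"wx": 0.0,"wy": 0.0,"wz": 0.0,"jaw": 1.0}
    - {"x": 0.0,"y": 0.0,"z": 0.0,"wx": 0.0,"wy": 0.0,"wz": 0.0,"jaw": 1.0}

```text
time: 5.9
position: [0.6246, -0.1721, 0.2835]
tcp_rot: [-0.005, -0.144, 0.99, 0.001]
ft_force: [-0.3, 0.5, -0.9]
finger_gap: -0.0
```

```bash
python3 d.py .624 -.174 .187
```

```text
t 5.9 pos [ 0.6246 -0.1721  0.2835] F [-0.337   0.5395 -0.8668] gap -4.054344233060165e-05
shift [ 0.0002 -0.002   0.0965] rot [ 0.004  -0.0095 -0.0033] tips_ahead 0.025 [ 0.4582  0.7388 -0.5052  1.4469  0.3812  1.0648  1.7352]
```

Request:
carry_out:
  increments:
    - {"x": 0.0,"y": 0.0,"z": 0.03,"wx": 0.0,"wy": -0.009,"wz": 0.0,"jaw": 1.0}
    - {"x": 0.0,"y": 0.0,"z": 0.03,"wx": 0.0,"wy": 0.0,"wz": 0.0,"jaw": 1.0}
    - {"x": 0.0,"y": -0.002,"z": 0.025,"wx": 0.0,"wy": 0.0,"wz": 0.0,"jaw": 1.0}
    - {"x": 0.0,"y": 0.0,"z": 0.01,"wx": 0.0,"wy": 0.0,"wz": 0.0,"jaw": 1.0}
    - {"x": 0.0,"y": 0.0,"z": 0.0,"wx": 0.0,"wy": 0.0,"wz": 0.0,"jaw": 1.0}

```text
time: 6.4
position: [0.6228, -0.1738, 0.1826]
tcp_rot: [-0.003, -0.145, 0.989, 0.002]
ft_force: [-0.8, 0.4, 0.2]
finger_gap: 0.0005
```

```bash
python3 d.py .603 -.180 .187;python3 -c "
from h import *
i=save('side','side4')
cv2.imwrite('pics/side4_z.png',cv2.resize(i[180:350,230:400,::-1],None,fx=3.5,fy=3.5))"
```

```text
t 6.4 pos [ 0.6228 -0.1738  0.1826] F [-0.781   0.3773  0.231 ] gap 0.0005021941176492516
shift [ 0.0208 -0.0003 -0.0043] rot [ 0.0055 -0.0047 -0.0022] tips_ahead 0.025 [ 0.4436  0.847  -0.4607  1.5534  0.4525  0.8558  1.6767]
```

View pics/side4_z.png

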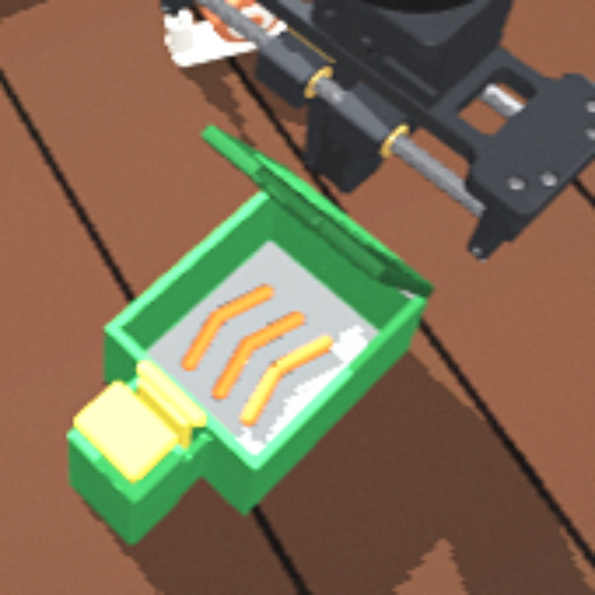

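Request:
carry_out:
  increments:
    - {"x": 0.02,"y": 0.0,"z": 0.0,"wx": 0.005,"wy": -0.005,"wz": 0.0,"jaw": 1.0}
    - {"x": 0.02,"y": 0.0,"z": 0.003,"wx": 0.0,"wy": 0.0,"wz": 0.0,"jaw": 1.0}
    - {"x": 0.0,"y": 0.0,"z": 0.006,"wx": 0.0,"wy": 0.0,"wz": 0.0,"jaw": 1.0}
    - {"x": 0.008,"y": 0.0,"z": 0.008,"wx": 0.0,"wy": 0.0,"wz": 0.0,"jaw": 1.0}
    - {"x": 0.008,"y": 0.0,"z": 0.008,"wx": 0.0,"wy": 0.0,"wz": 0.0,"jaw": 1.0}
    - {"x": 0.006,"y": 0.0,"z": 0.01,"wx": 0.0,"wy": 0.0,"wz": 0.0,"jaw": 1.0}
    - {"x": 0.006,"y": 0.0,"z": 0.01,"wx": 0.0,"wy": 0.0,"wz": 0.0,"jaw": 1.0}

```text
time: 7.15
position: [0.5654, -0.193, 0.1442]
tcp_rot: [0.011, -0.145, 0.989, -0.002]
ft_force: [0.0, 0.0, 0.7]
finger_gap: 0.0002
```

```bash
python3 d.py .5456 -.1976 .0935;python3 -c "
from h import *
i=save('side','side5')
cv2.imwrite('pics/side5_z.png',cv2.resize(i[180:350,230:400,::-1],None,fx=3.5,fy=3.5))
s=sense()['position'];print('u',(s[0]-.648)*.957+(s[1]+.1667)*.289)"
```

```text
t 7.15 pos [ 0.5654 -0.193   0.1442] F [0.0462 0.0093 0.7103] gap 0.00015097289068623134
shift [0.0214 0.0016 0.0503] rot [-0.0075  0.0207 -0.0017] tips_ahead 0.025 [ 0.4912  0.8319 -0.4182  1.7633  0.5241  0.6357  1.634 ]
u -0.08854976108483965
```

View pics/side5_z.png

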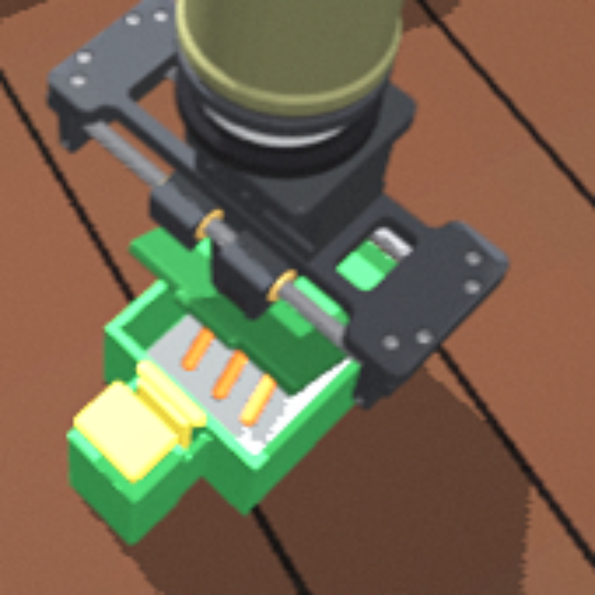

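Request:
carry_out:
  increments:
    - {"x": 0.005,"y": 0.0,"z": 0.012,"wx": 0.0,"wy": 0.01,"wz": 0.0,"jaw": 1.0}
    - {"x": 0.005,"y": 0.0,"z": 0.012,"wx": 0.0,"wy": 0.01,"wz": 0.0,"jaw": 1.0}
    - {"x": 0.005,"y": 0.0,"z": 0.01,"wx": 0.0,"wy": 0.0,"wz": 0.0,"jaw": 1.0}
    - {"x": 0.002,"y": 0.0,"z": 0.006,"wx": 0.0,"wy": 0.0,"wz": 0.0,"jaw": 1.0}

```text
time: 7.6
position: [0.5502, -0.1978, 0.1008]
tcp_rot: [0.001, -0.145, 0.989, -0.004]
ft_force: [1.6, 1.0, 3.7]
finger_gap: 0.0006
```

```bash
python3 d.py .5456 -.1976 .0935;python3 -c "
from h import *
s=sense()['position'];print('u',(s[0]-.648)*.957+(s[1]+.1667)*.289)"
```

```text
t 7.6 pos [ 0.5502 -0.1978  0.1008] F [1.552  1.03   3.7364] gap 0.0005564809471234904
shift [0.0044 0.0015 0.0073] rot [-0.0078  0.0017 -0.0011] tips_ahead 0.025 [ 0.4724  0.8864 -0.3655  1.8081  0.5721  0.5492  1.5971]
u -0.10258715956999949
```

Request:
carry_out:
  increments:
    - {"x": 0.003,"y": 0.0,"z": 0.005,"wx": 0.0,"wy": 0.0,"wz": 0.0,"jaw": 1.0}
    - {"x": 0.0,"y": 0.0,"z": 0.004,"wx": 0.0,"wy": 0.0,"wz": 0.0,"jaw": 1.0}

```text
time: 7.8
position: [0.547, -0.1987, 0.0912]
tcp_rot: [0.001, -0.145, 0.989, -0.004]
ft_force: [-4.4, -0.1, 19.2]
finger_gap: 0.0007
```

Request:
carry_out:
  increments:
    - {"x": 0.0,"y": 0.0,"z": 0.001,"wx": 0.0,"wy": 0.0,"wz": 0.0,"jaw": 1.0}
    - {"x": 0.0,"y": 0.0,"z": 0.0,"wx": 0.0,"wy": 0.0,"wz": 0.0,"jaw": 1.0}
    - {"x": 0.0,"y": 0.0,"z": 0.0,"wx": 0.0,"wy": 0.0,"wz": 0.0,"jaw": 1.0}
    - {"x": 0.0,"y": 0.0,"z": -0.01,"wx": 0.0,"wy": 0.0,"wz": 0.0,"jaw": 1.0}
    - {"x": 0.0,"y": 0.0,"z": -0.03,"wx": 0.0,"wy": 0.0,"wz": 0.0,"jaw": 1.0}
    - {"x": 0.0,"y": 0.0,"z": -0.04,"wx": 0.0,"wy": 0.0,"wz": 0.0,"jaw": 1.0}
    - {"x": 0.0,"y": 0.0,"z": -0.04,"wx": 0.0,"wy": 0.0,"wz": 0.0,"jaw": 1.0}
    - {"x": 0.0,"y": 0.0,"z": -0.04,"wx": 0.0,"wy": 0.0,"wz": 0.0,"jaw": 1.0}
    - {"x": 0.0,"y": 0.0,"z": -0.04,"wx": 0.0,"wy": 0.0,"wz": 0.0,"jaw": 1.0}
    - {"x": 0.04,"y": 0.0,"z": 0.0,"wx": 0.0,"wy": 0.0,"wz": 0.0,"jaw": 1.0}
    - {"x": 0.04,"y": 0.0,"z": 0.0,"wx": 0.0,"wy": 0.0,"wz": 0.0,"jaw": 1.0}
    - {"x": 0.0,"y": 0.0,"z": 0.0,"wx": 0.0,"wy": 0.0,"wz": 0.0,"jaw": 1.0}

```text
time: 9.0
position: [0.4649, -0.2207, 0.3031]
tcp_rot: [-0.002, -0.146, 0.989, -0.005]
ft_force: [0.1, 0.1, 0.5]
finger_gap: 0.0004
```

```bash
python3 -c "
from h import *
import numpy as np
ims=[save(c,c+'6') for c in('side','top')]
cv2.imwrite('pics/both6.png',np.hstack([cv2.resize(i[a:a+190,b:b+190,::-1],(390,390)) for i,a,b in((ims[0],180,210),(ims[1],110,230))]))
cv2.imwrite('pics/t6.png',ims[1][:,:,::-1])
for c in('side','top'):
  for r in models.landmark_of(c,'clipbox_lid_push'):print(c,r['score'],r['uv'],atz(ray(c,r['uv']),.069))
"
```

```text
side 0.58 [288.7, 285.8] [ 0.54433974 -0.20024696  0.069     ]
top 0.56 [330.4, 196.2] [ 0.54245466 -0.19695669  0.069     ]
```

View pics/both6.png

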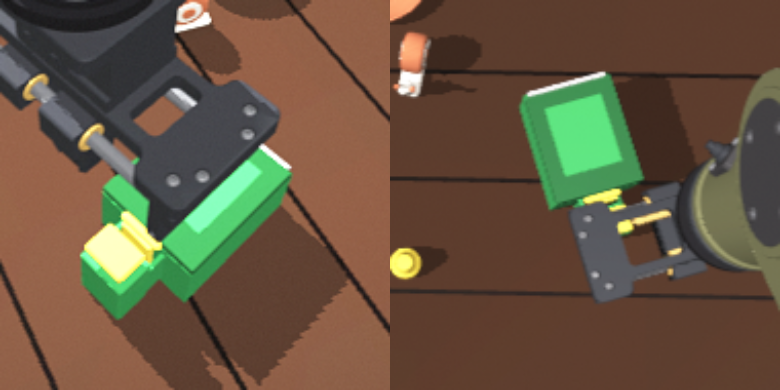

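View pics/t6.png

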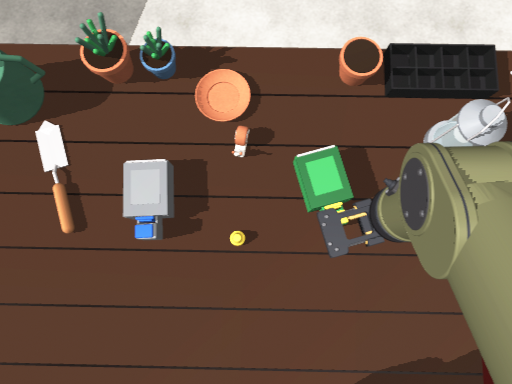

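The lid is back where it was in the first picture (top view corners about (295,157) to (352,197)). It has stayed shut with nothing touching it for about 0.8 s. The grey box is also shut.

```bash
python3 -c "
from h import *
robot.sign_off()"
```

```text
the job is handed in; nothing more can be done
```

The catch on the green box works. I pressed the yellow button with the closed fingertips, and the lid sprang open and stood open for over 2 s. I then pushed the lid down near its front edge until it snapped shut, and handed the job in. The arm's clock read about 9.2 s, against the 35 s limit.

- **Last checks:** After the fingers lifted clear, both cameras put the lid's push point within 2 mm of each other along the box, at the shut position. The lid had stayed down for about 0.8 s with nothing touching it. The grey box was shut in the last top picture, and the fingers never came near it.
- **Forces:** The highest readings I saw were about 19 to 20 N, when the button and then the lid reached the end of their travel. That is more than either needed to move. I only saw readings at the end of each move, so brief peaks could have been higher.
- **Disagreements:** The networks' button point lay about 5 mm nearer the lid than the position worked out from the lid outline and the pad in the picture. I used the latter. With the lid open, the two views of the push point differed by about 8 mm sideways, which did not matter on a 102 mm wide lid.
- **Not checked:** I never had a direct reading of the lid angle; I judged open and shut from the pictures.

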